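# Two strokes of the spring-return roller feeder

### The job

Feed two nylon rollers out of the hand feeder into the steel tray with two full strokes of its spring slide: each time push the black bar towards the magazine until the stroke counter's plunger is pressed fully in, gently enough not to ram it, then slip off the bar there so that the slide snaps all the way back by itself. Stop after two, leaving the third roller in the magazine and the slide home.

Things in the scene. Friction and masses are not known exactly. Their poses are not given: they have to be found in the camera images.
- feeder: Hand feeder screwed to the bench: steel base plate 130 x 175 x 10 mm, aluminium deck 40 mm up, upright square steel magazine (52 x 52 mm, top 118 mm up) with slotted sides. Origin on the bench under the magazine's axis, z up. The slide works along the feeder's own -y: push bar on the +y side of the magazine, outlet and tray on the -y side.
- magazine (a point): Centre of the magazine's floor (the deck top, 40 mm up). Three rollers are stacked here; one drops down after each stroke.
- slide (a joint): Travel (m) of the flat steel slide along feeder -y: 0 home, grows towards the magazine. A spring drives it home: 3.5 N at home, 9 N at 70 mm. Its blade pushes the lowest roller out of the outlet after some 35 to 45 mm. The stop block sets its end: anywhere from 48 to 74 mm, different each time, not given.
- push_bar (a point): Middle of the slide's black push bar, 74 mm up: an upright plate 92 mm long (feeder x), 10 mm thick (feeder y), from 55 to 87 mm up, 135 mm to the +y side of the magazine's axis when home. Push its +y face with shut fingers, then lift off over its top. Nothing else on that side is over 56 mm up (the bar's 30 x 30 mm foot); fingertips 60 mm up or more are clear.
- trip (a joint): How far (m) the stroke counter's plunger is pressed: 0 out, 0.005 fully in. It sticks out of a grey stop block (24 x 30 x 50 mm) on the feeder's -x side, at a place that differs; a lug on the slide meets it 5 mm before the slide's end. It takes 1 N at first, 11 N fully in, besides the slide's spring (20 N in all at the bar); then a hard stop. Over 25 N on it harms the counter.
- tray: Open steel tray fixed under the outlet's nose: 110 mm along its x (the stroke's line), 160 mm along its y, 28 mm high, floor 2 mm. Origin at the centre of its underside.
- roller_1: Lowest white nylon roller, diameter 40 mm, 16 mm high, 30 g. Origin at the centre of its underside. It comes out first.
- roller_2: Middle roller, the same kind; comes out second.
- roller_3: Top roller, the same kind; must stay in the magazine and sink to its floor.
Not all that is in view belongs to the job. Leave any orange look-alike of the roller_3 alone.

How it is judged (in metres and radians):
On the way, in this order (a step that is already met when the one before it is completed fails the run):
1. first stroke: the slide is at its end, with the counter plunger pressed in at least 3.5 mm of its 5 mm (value of joint trip above 0.0035 m), for 0.1 s.
2. first stroke: let go near its end, the slide springs back with nothing touching it (value of joint slide above 0.015 m and velocity of joint slide below -0.1 m/s and contact force between each of the arm, the fingers and slide below 0.2 N).
3. first stroke: the slide is back home and let go (value of joint slide below 0.003 m and contact force between the fingers and slide below 0.2 N), for 0.1 s.
4. second stroke: the slide is at its end, with the counter plunger pressed in at least 3.5 mm of its 5 mm (value of joint trip above 0.0035 m), for 0.1 s.
5. second stroke: let go near its end, the slide springs back with nothing touching it (all of step 2).
6. second stroke: the slide is back home and let go (all of step 3), for 0.1 s.
At the end, for the whole second after the job is handed in: The first two rollers lie at rest in the tray (centres inside its walls, under 45 mm up, slower than 50 mm/s), the third stands on the magazine's floor (within 6 mm of its axis, within 5 mm of the deck), and the slide is home within 3 mm (x of roller_1 in the frame of tray between -0.055 and 0.055 m and y of roller_1 in the frame of tray between -0.08 and 0.08 m and height (world z) of each of roller_1, roller_2 below 0.045 m and linear speed of each of roller_1, roller_2 below 0.05 m/s and x of roller_2 in the frame of tray between -0.055 and 0.055 m and y of roller_2 in the frame of tray between -0.08 and 0.08 m and horizontal distance between roller_3 and magazine below 0.006 m and z of roller_3 in the frame of magazine below 0.005 m and value of joint slide below 0.003 m); the robot touches nothing.
It fails at once if the counter plunger is rammed: more than 25 N from the slide (contact force between slide and trip above 25 N).
It also fails if it takes over 58 s, if anything falls off the work surface, if the arm or the gripper's body presses on something with over 40 N, if the wrist force passes 120 N, or if a joint passes its speed limit or range.

### The arm

A 6-joint arm with a two-finger parallel gripper is mounted at the origin on a cart in front of the work surface, level with it; the furniture and walls round the work are solid. World frame = base frame: x ahead of the robot, y to its left, z up, the work surface at z = 0. Lengths are in m, angles in degrees, forces in N, time in s.
With the tool pointing down it reaches from about 0.35 to 0.875 m from the base axis. Payload 4.2 kg.
Tool frame: the origin (TCP) lies on the centre line of the jaws, within the pads' length; the fingertips stand 25 mm ahead of it and the grasp point (between the pads) lies 6 mm ahead of it (finger_overhang is the distance from the TCP to the fingertips, in m); z points along the fingers, y is the line along which they close (so a half turn about z gives the same grasp; the last joint's range is limited). The gripper opens to 87 mm and grips with 3 to 60 N. Pads are 19 mm wide; open, the fingers measure 117 mm over their backs; the gripper's body (75 mm by 190 mm) begins 51 mm behind the grasp point.
Start: joints at [-52.907, 22.042, 0.453, 0, -68.411, -14.817], TCP at [0.237, -0.578, 0.248] pointing down, gripper open.
Joint ranges: [-179.83, 179.83], [-69.29, 118.12], [-61.27, 80.66], [-181.25, 117.63], [-171.15, -9.14], [-177.46, 177.46]. Speed limits (degrees/s): [159.86, 159.86, 180, 180, 180, 180].

### API

Orientations are given as a 3x3 rotation matrix whose columns are the frame's x, y, z axes.
In Python, from station import sense, capture, finish_job, spot_in, tip_of, finger_overhang gives the robot as it stands. The module is installed in compiled form; this text tells all that it offers.
- The arm moves only by the tool servo_tool, never from a script. Its arguments are lists of equal length, an entry for each row: "slide": the shift along the tool's x, y, z in m, a list of three; "spin": the turn about the tool's z in degrees; "grip": the closure, from 0 (fully open) to 1 (shut). A call has exactly 5 rows; each row is the pose to reach, as a shift and turn from the pose commanded when the call began, along the tool's axes at that moment; what a row does not reach only later rows make up. A row lasts 1/12 s, in which the tool goes at most 41.7 mm and 7.16 degrees, less where a joint would pass 70% of its speed; a pose out of reach is approached as far as the arm can. A call with a gripper value outside its range is refused whole. The fingers move at their own pace and stop on an object; the grip force is fixed at half the most. Time passes only in rows, so rows that repeat a pose let the fingers close, or fill a call up. It gives the time, the measured TCP pose, the force, the opening and the grip force at its end, in the units of the state.
- sense(): the state, without advancing time (a new reading comes with each control period).
- capture(name): name is "scene" or "top" or "wrist"; returns a dict with "pixels" (480x640x3 uint8, blue, green, red), "depth" (480x640 float32, m along the optical axis (not along the pixel's ray), 0 where there is no reading), "fx", "fy", "cx", "cy" (pixels), "R" (3x3) and "t" (3): a world point X has camera coordinates R X + t; the wrist camera has in their place "hand_eye" (4x4, takes a point from camera to tool coordinates, whose origin is the TCP and whose axes are the flange's). Camera axes: x right, y down, z forward; pixel columns grow to the right and rows downward; lengths in m; the calibration is good to about 2 mm. A picture is of the moment at which its call begins: read the wrist's pose just before it.
- finish_job(): hands the job in; it is judged then, once.
Trained networks look in the newest picture that a camera, given by its name, has taken for a name from the list of things; names that differ only in an ending like _2 or _b are one class to them, and where a whole thing is asked for, a point or a joint stands for the part that bears it (a point fixed in the world has none). Each returns a list of dicts, best first, with "conf" (0 to 1); they miss things now and then, are a little off and sometimes report something else, mostly with a low value. They report only what shows in the picture. A call takes as long as a camera call. They do not tell look-alikes from the thing itself.
- spot_in(thing, camera): "point" ([x, y, z] in m, in world coordinates, good to about 4 mm: the middle of the surface that is visible of it).
- tip_of(thing, camera): "point" ([x, y, z] in m, in world coordinates, good to about 4 mm: a listed point, or the origin of a listed thing).
The state is a dict: "time_s": time; "joints": joint angles; "joint_velocities": joint speeds; "effort": joint torques, N m; "tcp_pos": TCP position; "ee_rot": TCP orientation; "wrist_force": force on the tool from outside, world axes, zero at the start; "moment": the same for the moment, N m; "gripper_width": opening from 0.0 (shut) to 1.0 (fully open); "gripper_force": force on a finger pad.
Only numpy, scipy, OpenCV 4.12 (cv2) and the standard library are available. Lean on these libraries where they do the work, as an engineer would, in place of code of your own. Each camera call takes 0.05 s, during which the arm holds its last target. There are 200 camera calls.

## Working session

There is one attempt and no reset: what is moved stays moved. The work goes in short steps, Python scripts to look and compute and a tool call to move; the robot and the scene stay as the last step left them, time stands still between calls to the robot, and variables do not carry over. Pictures are saved under pics/ and viewed, at most 10 in all, crops included, and the job is handed in when it is done.

Besides the shell and the picture viewer there is one more tool, called after "Emit:" as name(argument=value, ...), one argument or row to a line, values as JSON. servo_tool: Moves the arm, as the interface text tells. Its arguments: {"type":"object","properties":{"slide":{"type":"array"},"spin":{"type":"array"},"grip":{"type":"array"}},"required":["slide","spin","grip"]}

```bash
mkdir -p pics; cat > h.py <<'E'
from station import *
import numpy as np, cv2
def px(c,X):
    q=c["R"]@np.array(X)+c["t"]; return [int(c["fx"]*q[0]/q[2]+c["cx"]),int(c["fy"]*q[1]/q[2]+c["cy"])]
E
python3 - <<'E'
from h import *
s=sense();print({k:np.round(s[k],3).tolist() for k in s}, finger_overhang)
for n in("scene","top"):
    c=capture(n);cv2.imwrite(f"pics/{n}0.png",c["pixels"])
    for th in("feeder","magazine","push_bar","slide","trip","tray","roller_1"):
        for f in(spot_in,tip_of):
            try: r=f(th,n)
            except Exception as e: print(th,f.__name__,str(e)[:60]);continue
            print(n,th,f.__name__,[(np.round(d["point"],3).tolist(),round(d["conf"],2),px(c,d["point"])) for d in r[:4]])
E
```

```text
{'time_s': 0.0, 'joints': [-52.907, 22.09, 0.379, -0.029, -68.411, -14.817], 'joint_velocities': [-0.031, -0.033, 0.022, 0.021, 0.063, 0.085], 'effort': [0.001, -39.066, 18.74, 4.22, 0.011, -0.0], 'tcp_pos': [0.237, -0.578, 0.246], 'ee_rot': [[-0.925, -0.379, -0.001], [-0.379, 0.925, 0.002], [0.0, 0.002, -1.0]], 'wrist_force': [0.227, -0.071, -0.029], 'moment': [0.08, -0.03, 0.015], 'gripper_force': 0.0, 'gripper_width': 1.0} 0.025
scene feeder call [([0.475, -0.159, 0.057], 0.9, [295, 253])]
scene feeder call [([0.478, -0.222, 0.004], 0.97, [318, 289])]
scene magazine call [([0.476, -0.163, 0.054], 0.7, [297, 255])]
scene magazine call [([0.474, -0.225, 0.04], 0.8, [318, 277])]
scene push_bar call [([0.498, -0.11, 0.06], 0.85, [288, 235])]
scene push_bar call [([0.517, -0.098, 0.075], 0.86, [291, 223])]
scene slide call [([0.498, -0.103, 0.055], 0.56, [286, 236])]
slide call it knows: feeder, magazine, push_bar, roller, tray
scene trip call []
trip call it knows: feeder, magazine, push_bar, roller, tray
scene tray call [([0.45, -0.246, 0.008], 0.56, [316, 301])]
scene tray call [([0
[... 581 characters left out ...]
]
top slide call [([0.495, -0.115, 0.053], 0.8, [290, 243])]
slide call it knows: feeder, magazine, push_bar, roller, tray
top trip call []
trip call it knows: feeder, magazine, push_bar, roller, tray
top tray call [([0.451, -0.292, 0.0], 0.94, [390, 269])]
top tray call [([0.456, -0.287, 0.001], 0.68, [387, 267])]
top roller_1 call [([0.539, -0.409, 0.014], 0.8, [454, 220]), ([0.476, -0.224, 0.087], 0.77, [353, 252]), ([0.44, -0.418, 0.011], 0.71, [460, 274]), ([0.56, 0.029, 0.021], 0.71, [213, 210])]
top roller_1 call [([0.443, -0.414, -0.002], 0.89, [457, 273]), ([0.54, -0.412, 0.004], 0.85, [455, 220]), ([0.478, -0.225, 0.069], 0.73, [353, 252]), ([0.562, 0.032, 0.002], 0.6, [214, 210])]
```

View pics/scene0.png

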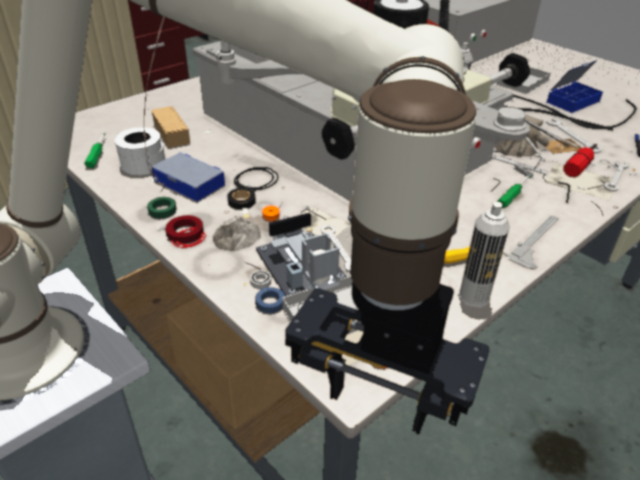

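View pics/top0.png

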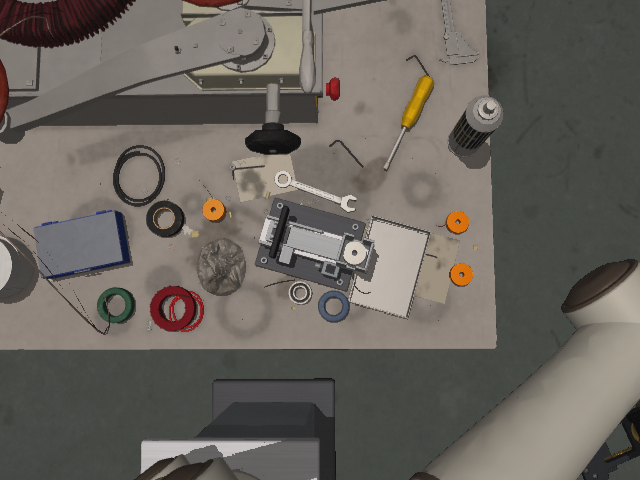

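```bash
python3 - <<'E'
from h import *
c=capture("top")
d=c["depth"];v,u=np.mgrid[:480,:640]
P=np.stack([(u-c["cx"])/c["fx"]*d,(v-c["cy"])/c["fy"]*d,d],-1).reshape(-1,3)
W=(P-c["t"])@c["R"]; ok=(d.reshape(-1)>0)
img=c["pixels"].reshape(-1,3).astype(int)
near=np.hypot(W[:,0]-.515,W[:,1]+.097)<.07
m=ok&near&(W[:,2]>.078)&(W[:,2]<.1)
Q=W[m][:,:2];print(m.sum(),Q.mean(0),W[m][:,2].mean(),cv2.minAreaRect(Q.astype(np.float32)*1000))
m2=ok&(np.hypot(W[:,0]-.477,W[:,1]+.225)<.06)&(W[:,2]>.105)&(W[:,2]<.13)
Q2=W[m2][:,:2];print(m2.sum(),cv2.minAreaRect(Q2.astype(np.float32)*1000),W[m2][:,2].mean())
# dark pixels near
m3=m&(img.max(1)<70);print(m3.sum(),W[m3].mean(0) if m3.sum() else 0, cv2.minAreaRect(W[m3][:,:2].astype(np.float32)*1000) if m3.sum()>3 else 0)
cv2.imwrite("pics/topc.png",cv2.resize(c["pixels"][170:330,230:430],None,fx=3.7,fy=3.7,interpolation=cv2.INTER_CUBIC))
E
```

```text
327 [ 0.51270643 -0.09608456] 0.08571419716750651 ((513.43310546875, -95.73506164550781), (10.570474624633789, 92.0824966430664), 73.96119689941406)
267 ((475.7249450683594, -225.32769775390625), (51.900211334228516, 52.081787109375), 73.59114074707031) 0.11699166141427245
326 [ 0.51265778 -0.09608532  0.08570966] ((513.43310546875, -95.73506164550781), (10.570474624633789, 92.0824966430664), 73.96119689941406)
```

View pics/topc.png

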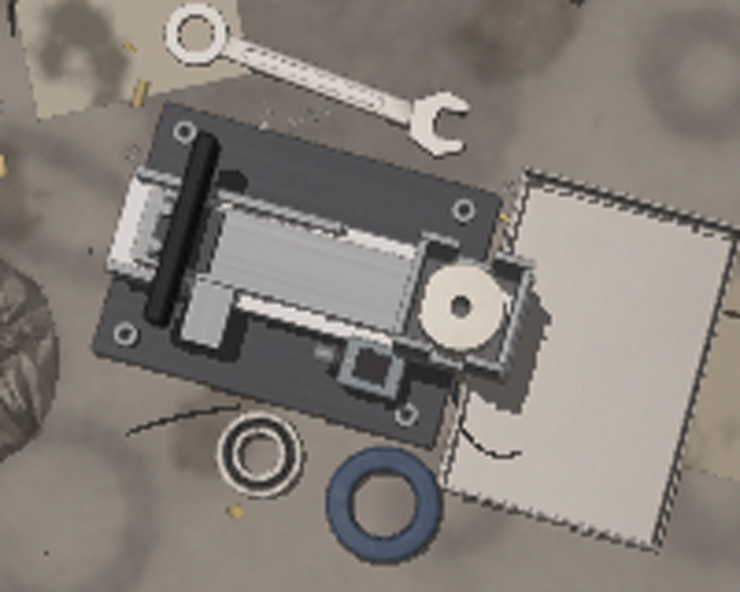

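Scene view: the feeder is at about (305,265). The dark bar is at (290,222), the magazine at (318,262), and an orange look-alike at (271,213).

Top view: the bar is at (279,231), the magazine with its white roller at (353,252), the tray at (390,267) and the stop block at (330,269). Orange decoys are at (213,210), (457,222) and (461,274).

The only other dark, bar-like thing is the machine knob at (273,140). The crop confirms my choice: the black plate across the feeder at crop (182,230), measuring 92 x 10.6 mm with its top at 86 mm. Next I'll check clearance to the knob.

```bash
python3 - <<'E'
from h import *
c=capture("top")
d=c["depth"];v,u=np.mgrid[:480,:640]
P=np.stack([(u-c["cx"])/c["fx"]*d,(v-c["cy"])/c["fy"]*d,d],-1)
W=(P-c["t"])@c["R"]
M=np.array([.4757,-.2253]);fy=np.array([np.cos(np.radians(73.8)),np.sin(np.radians(73.8))]);fx=np.array([fy[1],-fy[0]])
F=W[...,:2]-M; a=F@fx; b=F@fy; z=W[...,2]
m=(d>0)&(z>.095)&(b>-.1)&(b<.30)&(a<.3)&(a>-.3)&~((abs(a)<.035)&(abs(b)<.035))
for b0 in np.arange(-.1,.3,.05):
    k=m&(b>=b0)&(b<b0+.05); print(round(b0,2),k.sum(),[round(x,3) for x in (a[k].min(),z[k].max())] if k.sum() else '')
# lug and block: points on -x side
k=(d>0)&(a<-.025)&(a>-.06)&(b>-.06)&(b<.128)&(z>.02)&(z<.075)
for b0 in np.arange(-.06,.128,.004):
    q=k&(b>=b0)&(b<b0+.004)
    if q.sum(): print(round(b0,3),q.sum(),z[q].max().round(3),a[q].mean().round(3))
s=sense();R=s["ee_rot"];T=np.array([*(M+.178*fy),.14]);print(T,np.array(R).T@(T-s["tcp_pos"]))
E
```

```text
-0.1 98 [np.float64(-0.208), np.float64(0.638)]
-0.05 0 
0.0 318 [np.float64(-0.228), np.float64(0.707)]
0.05 768 [np.float64(-0.246), np.float64(0.713)]
0.1 2189 [np.float64(0.106), np.float64(0.298)]
0.15 4228 [np.float64(0.095), np.float64(0.292)]
0.2 3786 [np.float64(0.101), np.float64(0.38)]
0.25 3919 [np.float64(-0.216), np.float64(0.447)]
-0.032 1 0.048 -0.026
-0.028 3 0.063 -0.026
-0.024 4 0.075 -0.026
-0.02 3 0.069 -0.026
-0.016 8 0.071 -0.034
-0.012 15 0.071 -0.039
-0.008 3 0.053 -0.025
-0.004 4 0.052 -0.026
0.0 3 0.053 -0.026
0.004 4 0.056 -0.026
0.008 4 0.072 -0.026
0.012 3 0.064 -0.026
0.016 23 0.07 -0.036
0.02 31 0.075 -0.036
0.024 33 0.067 -0.037
0.028 31 0.053 -0.038
0.032 32 0.054 -0.036
0.036 33 0.054 -0.037
0.04 28 0.054 -0.037
0.044 32 0.056 -0.037
0.048 18 0.057 -0.035
0.052 12 0.054 -0.035
0.056 12 0.053 -0.034
0.06 6 0.052 -0.029
0.064 3 0.042 -0.025
0.068 2 0.039 -0.026
0.072 3 0.043 -0.026
0.076 3 0.042 -0.026
0.08 2 0.04 -0.026
0.084 4 0.042 -0.026
0.088 1 0.032 -0.026
0.092 3 0.04 -0.026
0.096 2 0.042 -0.026
0.1 3 0.036 -0.026
0.104 32 0.057 -0.036
0.108 30 0.054 -0.037
0.112 28 0.054 -0.037
0.116 31 0.058 -0.037
0.12 32 0.055 -0.036
0.124 5 0.053 -0.032
[ 0.52536042 -0.05436772  0.14      ] [-0.46550573  0.37551073  0.10755018]
```

The knob occupies feeder x ≥ 0.095, so I'll push with tool x along the stroke, 25 mm to the -x side of the bar's middle. That leaves at least 25 mm between gripper body and knob.

Emit:
servo_tool(
  slide=[
    [-0.026,0.023,0],
    [-0.052,0.046,0],
    [-0.079,0.069,0],
    [-0.105,0.092,0],
    [-0.131,0.115,0],
  ],
  spin=[-7,-14,-21,-28,-35],
  grip=[1,1,1,1,1],
)

```text
time_s: 1.82
tcp_pos: [0.315, -0.4209, 0.2476]
ee_rot: [[-0.536, -0.844, 0.0], [-0.844, 0.536, -0.0], [0.0, -0.0, -1.0]]
wrist_force: [0.1, 0.4, -0.2]
gripper_width: 0.706
gripper_force: 0.0
```

```bash
cat > go.py <<'E'
from h import *
M=np.array([.4757,-.2253]);fy=np.array([.279,.960]);fx=np.array([.960,-.279])
s=sense();R=np.array(s["ee_rot"]);p=np.array(s["tcp_pos"])
F=np.array(s["wrist_force"])
print("t",s["time_s"],"tcp",p.round(4),"feeder a,b",((p[:2]-M)@fx).round(4),((p[:2]-M)@fy).round(4),"push",(F[:2]@fy).round(2),F.round(2),"w",s["gripper_width"])
T=np.array([*(M+.178*fy-.025*fx),.246])
print("to target, tool:",(R.T@(T-p)).round(4),"spin",np.round(np.degrees(np.arctan2(*(R.T@np.array([*-fy,0]))[1::-1])),2))
E
python3 go.py
```

```text
t 1.8167 tcp [ 0.315  -0.4209  0.2476] feeder a,b -0.0998 -0.2326 push 0.37 [ 0.11  0.36 -0.24] w 0.7061507973824626
to target, tool: [-0.4152  0.0427  0.0016] spin -16.19
```

Emit:
servo_tool(
  slide=[
    [-0.041,0.004,0],
    [-0.082,0.008,0],
    [-0.123,0.012,0],
    [-0.164,0.016,0],
    [-0.205,0.021,0],
  ],
  spin=[-7,-14,-16.2,-16.2,-16.2],
  grip=[1,1,1,1,1],
)

```text
time_s: 2.23
tcp_pos: [0.4083, -0.2366, 0.248]
ee_rot: [[-0.284, -0.959, 0.001], [-0.959, 0.284, -0.0], [0.0, -0.001, -1.0]]
wrist_force: [1.9, 0.7, 0.2]
gripper_width: 0.326
gripper_force: 0.0
```

```bash
python3 go.py
```

```text
t 2.2333 tcp [ 0.4083 -0.2366  0.248 ] feeder a,b -0.0615 -0.0297 push 1.22 [1.9  0.72 0.25] w 0.32620911721612605
to target, tool: [-0.2078 -0.0354  0.002 ] spin -0.32
```

Emit:
servo_tool(
  slide=[
    [-0.041,-0.007,0],
    [-0.082,-0.014,0],
    [-0.123,-0.021,0],
    [-0.164,-0.028,0],
    [-0.2,-0.0355,0],
  ],
  spin=[0,0,0,0,0],
  grip=[1,1,1,1,1],
)

```text
time_s: 2.65
tcp_pos: [0.4992, -0.0543, 0.248]
ee_rot: [[-0.283, -0.959, 0.001], [-0.959, 0.283, 0.0], [-0.001, -0.001, -1.0]]
wrist_force: [1.0, -0.3, 0.0]
gripper_width: 0.017
gripper_force: 0.0
```

```bash
python3 go.py
```

```text
t 2.65 tcp [ 0.4992 -0.0543  0.248 ] feeder a,b -0.0251 0.1707 push 0.02 [ 1.02 -0.27  0.02] w 0.0172591513230203
to target, tool: [-0.0072 -0.0001  0.002 ] spin -0.25
```

Emit:
servo_tool(
  slide=[
    [-0.008,0,0.02],
    [-0.008,0,0.055],
    [-0.008,0,0.095],
    [-0.008,0,0.13],
    [-0.008,0,0.152],
  ],
  spin=[0,0,0,0,0],
  grip=[1,1,1,1,1],
)

```text
time_s: 3.07
tcp_pos: [0.499, -0.0491, 0.0924]
ee_rot: [[-0.285, -0.959, -0.004], [-0.959, 0.285, -0.0], [0.002, 0.004, -1.0]]
wrist_force: [-0.1, 0.7, 0.3]
gripper_width: 0.008
gripper_force: 0.0
```

```bash
python3 go.py; python3 - <<'E'
from h import *
c=capture("top");cv2.imwrite("pics/top1.png",cv2.resize(c["pixels"][100:320,200:440],None,fx=2.6,fy=2.6))
E
```

```text
t 3.0667 tcp [ 0.499  -0.0491  0.0924] feeder a,b -0.0268 0.1756 push 0.68 [-0.09  0.74  0.32] w 0.008140154266848087
to target, tool: [-0.002  -0.0012 -0.1536] spin -0.33
```

View pics/top1.png

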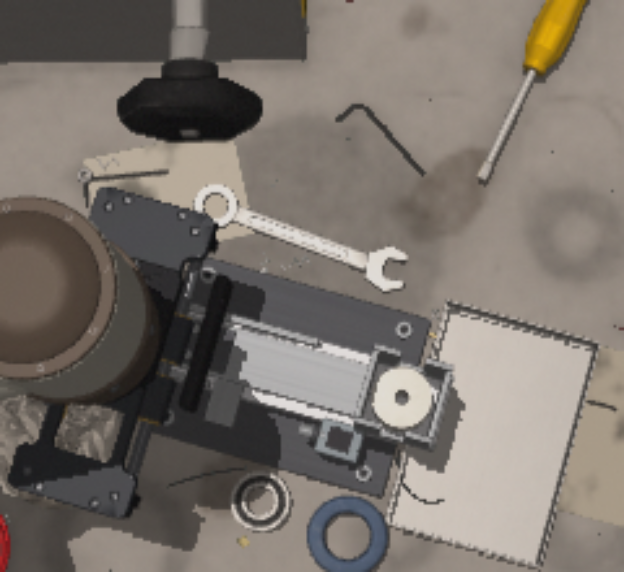

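The gripper body (85–215, 190–510) stands behind the bar (205,345), about 50 mm clear of the knob (190,105). Now the approach.

Emit:
servo_tool(
  slide=[
    [0.009,0,0],
    [0.018,0,0],
    [0.027,0,0],
    [0.036,0,0],
    [0.045,0,0],
  ],
  spin=[0,0,0,0,0],
  grip=[1,1,1,1,1],
)

```text
time_s: 3.53
tcp_pos: [0.4897, -0.0921, 0.0974]
ee_rot: [[-0.285, -0.958, 0.006], [-0.958, 0.285, 0.002], [-0.004, -0.005, -1.0]]
wrist_force: [1.9, 8.6, -2.3]
gripper_width: 0.007
gripper_force: 3.9
```

```bash
python3 go.py
```

```text
t 3.5333 tcp [ 0.4897 -0.0921  0.0974] feeder a,b -0.0237 0.1317 push 8.76 [ 1.9   8.58 -2.26] w 0.006600957642017119
to target, tool: [-0.0468  0.0007 -0.1484] spin -0.37
```

Emit:
servo_tool(
  slide=[
    [0.005,0,0],
    [0.01,0,0],
    [0.015,0,0],
    [0.018,0,0],
    [0.02,0,0],
  ],
  spin=[0,0,0,0,0],
  grip=[1,1,1,1,1],
)

```text
time_s: 3.95
tcp_pos: [0.4841, -0.1111, 0.0974]
ee_rot: [[-0.286, -0.958, 0.007], [-0.958, 0.286, 0.002], [-0.004, -0.006, -1.0]]
wrist_force: [2.1, 7.7, -2.0]
gripper_width: 0.004
gripper_force: 3.9
```

```bash
python3 go.py; python3 - <<'E'
from h import *
c=capture("top");cv2.imwrite("pics/top2.png",cv2.resize(c["pixels"][200:320,250:400],None,fx=4,fy=4,interpolation=cv2.INTER_CUBIC))
E
python3 go.py
```

```text
t 3.95 tcp [ 0.4841 -0.1111  0.0974] feeder a,b -0.0238 0.1119 push 8.0 [ 2.06  7.73 -1.97] w 0.004004632651733491
to target, tool: [-0.0666  0.0008 -0.1483] spin -0.39
t 4.0 tcp [ 0.4841 -0.1113  0.0974] feeder a,b -0.0238 0.1117 push 6.24 [ 2.33  5.82 -2.65] w 0.002753484010646686
to target, tool: [-0.0668  0.0008 -0.1483] spin -0.39
```

View pics/top2.png

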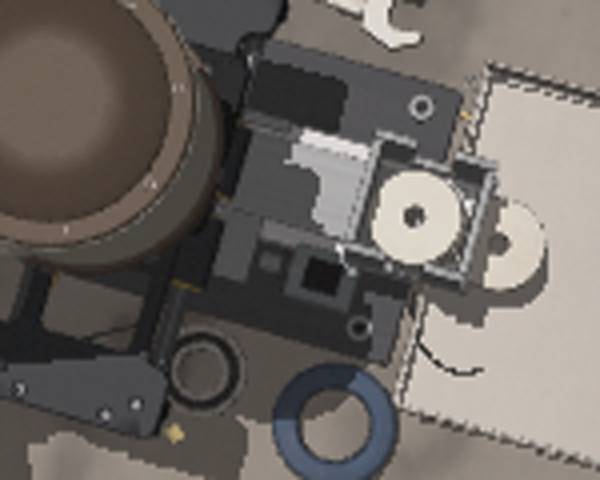

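The lug's edge (252,255) is about 4 mm short of the plunger (263,258), and roller 1 is tipping out at (510,245). From here I'll take small steps and watch the force.

Emit:
servo_tool(
  slide=[
    [0.001,0,0],
    [0.002,0,0],
    [0.003,0,0],
    [0.004,0,0],
    [0.005,0,0],
  ],
  spin=[0,0,0,0,0],
  grip=[1,1,1,1,1],
)

```text
time_s: 4.42
tcp_pos: [0.4829, -0.1155, 0.0974]
ee_rot: [[-0.285, -0.958, 0.007], [-0.958, 0.285, 0.003], [-0.005, -0.006, -1.0]]
wrist_force: [2.5, 9.7, -0.9]
gripper_width: 0.006
gripper_force: 4.8
```

```bash
python3 go.py|head -1; python3 -c "
from h import *
capture('top')"; python3 go.py|head -1
```

```text
t 4.4167 tcp [ 0.4829 -0.1155  0.0974] feeder a,b -0.0238 0.1074 push 10.04 [ 2.48  9.73 -0.91] w 0.005671792630378621
t 4.4667 tcp [ 0.4828 -0.1155  0.0974] feeder a,b -0.0238 0.1074 push 9.17 [ 2.    8.97 -2.38] w 0.00797105212818608
```

Emit:
servo_tool(
  slide=[
    [0.0005,0,0],
    [0.001,0,0],
    [0.0015,0,0],
    [0.002,0,0],
    [0.0025,0,0],
  ],
  spin=[0,0,0,0,0],
  grip=[1,1,1,1,1],
)

```text
time_s: 4.88
tcp_pos: [0.4824, -0.1172, 0.0974]
ee_rot: [[-0.286, -0.958, 0.008], [-0.958, 0.286, 0.003], [-0.006, -0.006, -1.0]]
wrist_force: [1.9, 13.3, -0.9]
gripper_width: 0.002
gripper_force: 6.4
```

```bash
python3 go.py|head -1
```

```text
t 4.8833 tcp [ 0.4824 -0.1172  0.0974] feeder a,b -0.0237 0.1057 push 13.31 [ 1.87 13.33 -0.91] w 0.002233053473017958
```

Emit:
servo_tool(
  slide=[
    [0.0004,0,0],
    [0.0008,0,0],
    [0.0011,0,0],
    [0.0014,0,0],
    [0.0015,0,0],
  ],
  spin=[0,0,0,0,0],
  grip=[1,1,1,1,1],
)

```text
time_s: 5.3
tcp_pos: [0.4822, -0.1181, 0.0974]
ee_rot: [[-0.286, -0.958, 0.008], [-0.958, 0.286, 0.004], [-0.006, -0.007, -1.0]]
wrist_force: [1.2, 14.5, -1.2]
gripper_width: 0.005
gripper_force: 7.3
```

```bash
python3 go.py|head -1
```

```text
t 5.3 tcp [ 0.4822 -0.1181  0.0974] feeder a,b -0.0237 0.1047 push 14.23 [ 1.23 14.46 -1.19] w 0.005332952036184652
```

Emit:
servo_tool(
  slide=[
    [0.0004,0,0],
    [0.0008,0,0],
    [0.0011,0,0],
    [0.0013,0,0],
    [0.0013,0,0],
  ],
  spin=[0,0,0,0,0],
  grip=[1,1,1,1,1],
)

```text
time_s: 5.72
tcp_pos: [0.4819, -0.1191, 0.0975]
ee_rot: [[-0.286, -0.958, 0.008], [-0.958, 0.286, 0.004], [-0.007, -0.007, -1.0]]
wrist_force: [2.2, 16.8, -1.2]
gripper_width: 0.002
gripper_force: 8.0
```

```bash
python3 go.py|head -1
```

```text
t 5.7167 tcp [ 0.4819 -0.1191  0.0975] feeder a,b -0.0237 0.1037 push 16.72 [ 2.23 16.77 -1.15] w 0.0018376031311414637
```

Emit:
servo_tool(
  slide=[
    [0.0003,0,0],
    [0.0006,0,0],
    [0.0009,0,0],
    [0.0012,0,0],
    [0.0012,0,0],
  ],
  spin=[0,0,0,0,0],
  grip=[1,1,1,1,1],
)

```text
time_s: 6.13
tcp_pos: [0.4816, -0.1199, 0.0975]
ee_rot: [[-0.286, -0.958, 0.009], [-0.958, 0.286, 0.005], [-0.007, -0.007, -1.0]]
wrist_force: [1.5, 17.9, -0.4]
gripper_width: 0.007
gripper_force: 8.7
```

```bash
python3 go.py|head -1
```

```text
t 6.1333 tcp [ 0.4816 -0.1199  0.0975] feeder a,b -0.0237 0.1028 push 17.57 [ 1.53 17.86 -0.4 ] w 0.006810381618454101
```

Emit:
servo_tool(
  slide=[
    [0.0003,0,0],
    [0.0006,0,0],
    [0.0009,0,0],
    [0.001,0,0],
    [0.001,0,0],
  ],
  spin=[0,0,0,0,0],
  grip=[1,1,1,1,1],
)

```text
time_s: 6.55
tcp_pos: [0.4815, -0.1205, 0.0975]
ee_rot: [[-0.286, -0.958, 0.009], [-0.958, 0.286, 0.005], [-0.008, -0.007, -1.0]]
wrist_force: [2.3, 19.5, -1.5]
gripper_width: 0.006
gripper_force: 9.6
```

```bash
python3 go.py|head -1
```

```text
t 6.55 tcp [ 0.4815 -0.1205  0.0975] feeder a,b -0.0237 0.1022 push 19.38 [ 2.31 19.52 -1.53] w 0.006414175472355357
```

The push is at 19.4 N, so the plunger is in. Lifting off fast now.

Emit:
servo_tool(
  slide=[
    [0,0,-0.0415],
    [0,0,-0.05],
    [0,0,-0.05],
    [0,0,-0.05],
    [0,0,-0.05],
  ],
  spin=[0,0,0,0,0],
  grip=[1,1,1,1,1],
)

```text
time_s: 6.97
tcp_pos: [0.478, -0.124, 0.1457]
ee_rot: [[-0.286, -0.958, -0.0], [-0.958, 0.286, 0.0], [-0.0, 0.0, -1.0]]
wrist_force: [-0.9, 0.6, -1.0]
gripper_width: 0.003
gripper_force: 0.0
```

```bash
python3 go.py|head -1;python3 - <<'E'
from h import *
c=capture("top");cv2.imwrite("pics/top3.png",cv2.resize(c["pixels"][180:320,240:440],None,fx=3.5,fy=3.5,interpolation=cv2.INTER_CUBIC))
print(spot_in("roller_1","top"))
E
```

```text
t 6.9667 tcp [ 0.478  -0.124   0.1457] feeder a,b -0.026 0.0979 push 0.27 [-0.93  0.56 -0.95] w 0.0032316762058536615
[{'point': [0.5385, -0.4073, 0.0208], 'conf': 0.95}, {'point': [0.4543, -0.3037, 0.0151], 'conf': 0.74}, {'point': [0.4411, -0.4142, 0.0092], 'conf': 0.69}, {'point': [0.4741, -0.222, 0.0703], 'conf': 0.66}]
```

View pics/top3.png

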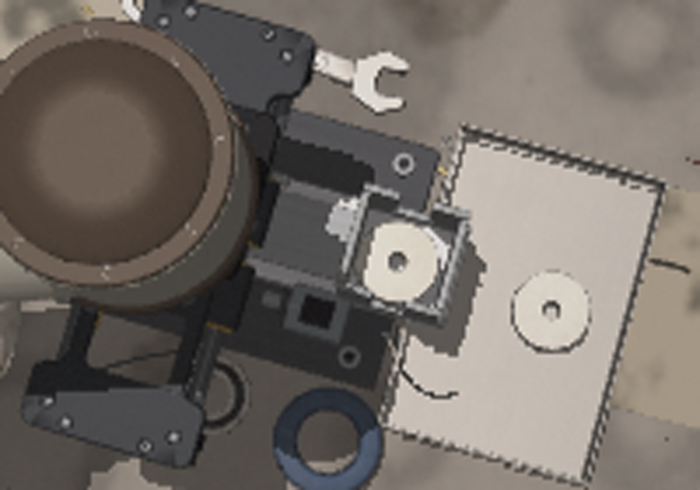

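Roller 1 lies in the tray at (551,310), the lug has left the plunger (272,300), and the stack top is now 70 mm up, so roller 2 has dropped. Going back for the second stroke.

Emit:
servo_tool(
  slide=[
    [-0.035,0,0],
    [-0.07,0,0],
    [-0.078,0,0],
    [-0.078,0,0],
    [-0.078,0,0],
  ],
  spin=[0,0,0,0,0],
  grip=[1,1,1,1,1],
)

```text
time_s: 7.48
tcp_pos: [0.5005, -0.0486, 0.1447]
ee_rot: [[-0.284, -0.959, -0.002], [-0.959, 0.284, -0.0], [0.001, 0.002, -1.0]]
wrist_force: [-0.5, 0.9, -0.4]
gripper_width: 0.004
gripper_force: 0.0
```

```bash
python3 go.py|head -1;python3 - <<'E'
from h import *
c=capture("top")
d=c["depth"];v,u=np.mgrid[:480,:640]
P=np.stack([(u-c["cx"])/c["fx"]*d,(v-c["cy"])/c["fy"]*d,d],-1)
W=(P-c["t"])@c["R"];F=W[...,:2]-[.4757,-.2253];a=F@[.96,-.279];b=F@[.279,.96];z=W[...,2]
k=(d>0)&(abs(a)<.05)&(b>.05)&(b<.15)&(z>.08)&(z<.092);print("bar b",k.sum(),b[k].min(),b[k].max(),a[k].min(),a[k].max())
E
```

```text
t 7.4833 tcp [ 0.5005 -0.0486  0.1447] feeder a,b -0.0255 0.1765 push 0.7 [-0.48  0.87 -0.42] w 0.0037846064153989776
bar b 322 0.12946913431003176 0.14019061996137414 -0.045792287034111576 0.04580614942465409
```

The bar is back home (129.5–140.2 mm). Descending again.

Emit:
servo_tool(
  slide=[
    [0,0,0.02],
    [0,0,0.04],
    [0,0,0.048],
    [0,0,0.048],
    [0,0,0.048],
  ],
  spin=[0,0,0,0,0],
  grip=[1,1,1,1,1],
)

```text
time_s: 7.95
tcp_pos: [0.5009, -0.0494, 0.0975]
ee_rot: [[-0.285, -0.959, -0.001], [-0.959, 0.285, -0.001], [0.001, 0.001, -1.0]]
wrist_force: [-0.1, -0.4, 1.1]
gripper_width: 0.007
gripper_force: 0.0
```

Emit:
servo_tool(
  slide=[
    [0.009,0,0],
    [0.018,0,0],
    [0.027,0,0],
    [0.036,0,0],
    [0.045,0,0],
  ],
  spin=[0,0,0,0,0],
  grip=[1,1,1,1,1],
)

```text
time_s: 8.37
tcp_pos: [0.4889, -0.0918, 0.0985]
ee_rot: [[-0.285, -0.959, 0.003], [-0.959, 0.285, 0.002], [-0.003, -0.003, -1.0]]
wrist_force: [-0.3, 7.2, 1.5]
gripper_width: 0.009
gripper_force: 3.6
```

Emit:
servo_tool(
  slide=[
    [0.005,0,0],
    [0.01,0,0],
    [0.015,0,0],
    [0.018,0,0],
    [0.019,0,0],
  ],
  spin=[0,0,0,0,0],
  grip=[1,1,1,1,1],
)

```text
time_s: 8.78
tcp_pos: [0.4837, -0.1098, 0.0985]
ee_rot: [[-0.285, -0.958, 0.004], [-0.958, 0.285, 0.002], [-0.003, -0.003, -1.0]]
wrist_force: [-0.1, 7.9, 2.0]
gripper_width: 0.004
gripper_force: 3.7
```

```bash
python3 go.py|head -1
```

```text
t 8.7833 tcp [ 0.4837 -0.1098  0.0985] feeder a,b -0.0246 0.1131 push 7.52 [-0.07  7.85  1.99] w 0.003607927531624851
```

Emit:
servo_tool(
  slide=[
    [0.0012,0,0],
    [0.0024,0,0],
    [0.0036,0,0],
    [0.0048,0,0],
    [0.006,0,0],
  ],
  spin=[0,0,0,0,0],
  grip=[1,1,1,1,1],
)

```text
time_s: 9.2
tcp_pos: [0.4821, -0.1151, 0.0985]
ee_rot: [[-0.285, -0.959, 0.004], [-0.959, 0.285, 0.002], [-0.003, -0.003, -1.0]]
wrist_force: [1.0, 10.4, 2.4]
gripper_width: 0.008
gripper_force: 4.7
```

Emit:
servo_tool(
  slide=[
    [0.0006,0,0],
    [0.0012,0,0],
    [0.0018,0,0],
    [0.0024,0,0],
    [0.003,0,0],
  ],
  spin=[0,0,0,0,0],
  grip=[1,1,1,1,1],
)

```text
time_s: 9.62
tcp_pos: [0.4816, -0.1171, 0.0985]
ee_rot: [[-0.285, -0.958, 0.005], [-0.958, 0.285, 0.003], [-0.004, -0.004, -1.0]]
wrist_force: [0.3, 14.1, 2.7]
gripper_width: 0.008
gripper_force: 6.5
```

```bash
python3 go.py|head -1
```

```text
t 9.6167 tcp [ 0.4816 -0.1171  0.0985] feeder a,b -0.0246 0.1055 push 13.64 [ 0.28 14.13  2.65] w 0.0075855233857188955
```

Emit:
servo_tool(
  slide=[
    [0.0006,0,0],
    [0.0012,0,0],
    [0.0018,0,0],
    [0.0024,0,0],
    [0.003,0,0],
  ],
  spin=[0,0,0,0,0],
  grip=[1,1,1,1,1],
)

```text
time_s: 10.03
tcp_pos: [0.481, -0.1192, 0.0985]
ee_rot: [[-0.285, -0.958, 0.006], [-0.958, 0.285, 0.004], [-0.006, -0.004, -1.0]]
wrist_force: [0.7, 17.4, 3.6]
gripper_width: 0.005
gripper_force: 8.5
```

Emit:
servo_tool(
  slide=[
    [0.0004,0,0],
    [0.0008,0,0],
    [0.0012,0,0],
    [0.0015,0,0],
    [0.0015,0,0],
  ],
  spin=[0,0,0,0,0],
  grip=[1,1,1,1,1],
)

```text
time_s: 10.45
tcp_pos: [0.4807, -0.1202, 0.0986]
ee_rot: [[-0.285, -0.958, 0.006], [-0.958, 0.285, 0.005], [-0.006, -0.004, -1.0]]
wrist_force: [1.3, 19.3, 3.4]
gripper_width: 0.007
gripper_force: 9.1
```

```bash
python3 go.py|head -1
```

```text
t 10.45 tcp [ 0.4807 -0.1202  0.0986] feeder a,b -0.0245 0.1023 push 18.87 [ 1.26 19.29  3.36] w 0.006898534480663694
```

Force and position match the end of the first stroke, so I'll hold for one short nudge and then lift off.

Emit:
servo_tool(
  slide=[
    [0.0002,0,0],
    [0.0004,0,0],
    [0.0004,0,0],
    [0.0004,0,0],
    [0.0004,0,0],
  ],
  spin=[0,0,0,0,0],
  grip=[1,1,1,1,1],
)

```text
time_s: 10.87
tcp_pos: [0.4807, -0.1203, 0.0986]
ee_rot: [[-0.285, -0.958, 0.006], [-0.958, 0.285, 0.005], [-0.007, -0.004, -1.0]]
wrist_force: [-0.1, 20.1, 4.2]
gripper_width: 0.007
gripper_force: 9.8
```

Emit:
servo_tool(
  slide=[
    [0,0,-0.0415],
    [0,0,-0.06],
    [0,0,-0.06],
    [0,0,-0.06],
    [0,0,-0.06],
  ],
  spin=[0,0,0,0,0],
  grip=[1,1,1,1,1],
)

```text
time_s: 11.28
tcp_pos: [0.4779, -0.1238, 0.1573]
ee_rot: [[-0.285, -0.958, -0.001], [-0.958, 0.285, 0.0], [-0.0, 0.001, -1.0]]
wrist_force: [-1.1, 0.3, 0.4]
gripper_width: 0.006
gripper_force: 0.0
```

Emit:
servo_tool(
  slide=[
    [-0.035,0,-0.02],
    [-0.07,0,-0.05],
    [-0.085,0,-0.08],
    [-0.085,0,-0.08],
    [-0.085,0,-0.08],
  ],
  spin=[0,0,0,0,0],
  grip=[1,1,1,1,1],
)

```text
time_s: 11.7
tcp_pos: [0.5036, -0.0411, 0.2382]
ee_rot: [[-0.283, -0.959, 0.002], [-0.959, 0.283, 0.001], [-0.001, -0.002, -1.0]]
wrist_force: [-1.0, 0.2, -0.0]
gripper_width: 0.003
gripper_force: 0.0
```

```bash
python3 go.py|head -1;python3 - <<'E'
from h import *
c=capture("top")
d=c["depth"];v,u=np.mgrid[:480,:640]
P=np.stack([(u-c["cx"])/c["fx"]*d,(v-c["cy"])/c["fy"]*d,d],-1)
W=(P-c["t"])@c["R"];F=W[...,:2]-[.4757,-.2253];a=F@[.96,-.279];b=F@[.279,.96];z=W[...,2]
k=(d>0)&(abs(a)<.05)&(b>.05)&(b<.15)&(z>.08)&(z<.092);print("bar b",k.sum(),b[k].min(),b[k].max())
k=(d>0)&(np.hypot(a,b)<.017)&(np.hypot(a,b)>.006);print("roller3 top",np.median(z[k]))
print([(np.round(r["point"],3),r["conf"]) for r in spot_in("roller_1","top")])
cv2.imwrite("pics/top4.png",cv2.resize(c["pixels"][180:320,240:440],None,fx=3.5,fy=3.5,interpolation=cv2.INTER_CUBIC))
E
```

```text
t 11.7 tcp [ 0.5036 -0.0411  0.2382] feeder a,b -0.0246 0.1846 push -0.08 [-0.98  0.2  -0.03] w 0.0033714638002155265
bar b 325 0.12922483512530825 0.14004236380720309
roller3 top 0.05568574579379792
[(array([ 0.441, -0.416,  0.013]), 0.96), (array([ 0.539, -0.408,  0.019]), 0.82), (array([ 0.454, -0.31 ,  0.015]), 0.75), (array([ 0.472, -0.224,  0.054]), 0.75), (array([ 0.456, -0.279,  0.034]), 0.74)]
```

View pics/top4.png

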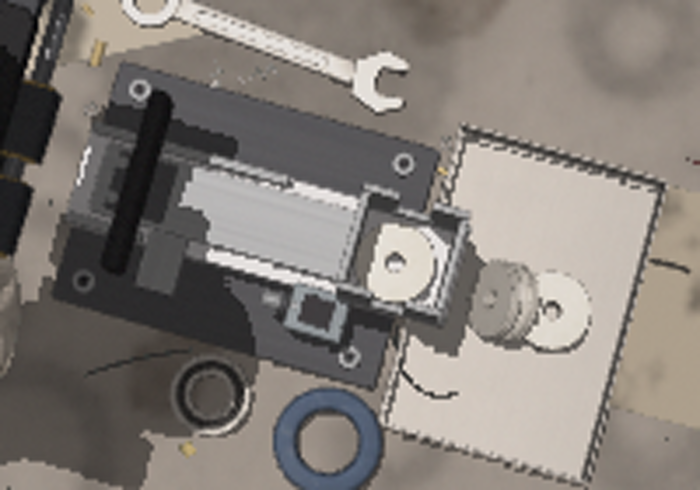

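The slide is home, with the bar at (138,180). Roller 1 is at (558,310), roller 2 leans on it at (500,300) inside the tray, and roller 3 sits in the magazine at (397,262). One quick check of roller 3's centring and whether roller 2 is at rest.

```bash
python3 - <<'E'
from h import *
for i in range(2):
    c=capture("top")
    d=c["depth"];v,u=np.mgrid[:480,:640]
    P=np.stack([(u-c["cx"])/c["fx"]*d,(v-c["cy"])/c["fy"]*d,d],-1)
    W=(P-c["t"])@c["R"];F=W[...,:2]-[.4757,-.2253];a=F@[.96,-.279];b=F@[.279,.96];z=W[...,2]
    k=(d>0)&(abs(a)<.026)&(abs(b)<.026)&(z>.052)&(z<.06)
    print("r3",k.sum(),a[k].min(),a[k].max(),b[k].min(),b[k].max(),cv2.minEnclosingCircle(np.c_[a[k],b[k]].astype(np.float32)*1000))
    k=(d>0)&(abs(a)<.07)&(b<-.05)&(b>-.105)&(z>.005)&(z<.06)
    print("tray stuff",k.sum(),z[k].max(),np.c_[a[k],b[k],z[k]].mean(0))
    print([np.round(r["point"],3).tolist() for r in tip_of("roller_2","top")])
print(px(c,[.4757,-.2253,.056]))
E
```

```text
r3 413 -0.025890720970305647 0.02572152198922862 -0.025209896443832293 0.025090763902878226 ((-3.917606830596924, -0.08194424211978912), 33.239803314208984)
tray stuff 611 0.046701205453481845 [-0.00195638 -0.07397234  0.02350249]
[[0.443, -0.419, -0.007], [0.538, -0.412, 0.002], [0.477, -0.222, 0.039], [0.457, -0.304, 0.015], [0.458, -0.269, 0.03]]
r3 415 -0.025925822841154345 0.025836762716472467 -0.02098511015221006 0.02198759708429635 ((-1.002790093421936, -2.0966858863830566), 29.78118133544922)
tray stuff 623 0.046182459703097686 [-0.00148762 -0.07423809  0.02330705]
[[0.44, -0.416, -0.004], [0.453, -0.272, 0.03], [0.541, -0.412, 0.002], [0.476, -0.222, 0.04], [0.455, -0.304, 0.016]]
[353, 253]
```

```bash
python3 -c "
from station import *
print(finish_job())"
```

```text
the job is handed in; nothing more can be done
None
```

I handed the job in after two full strokes: rollers 1 and 2 are in the tray (roller 2 leaning on roller 1), roller 3 is on the magazine floor, and the slide is home. The hand-in gave no verdict; the push at the bar read about 20 N at the end of each stroke.

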